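# Shut the air valve under the bench box cover

## Task

Shut off the air to the vacuum clamp: with the fingertips, slide the wooden cover of the grey air box all the way aside onto the closed half of the box, up to its stop, then push the valve handle that ends in a round disc a quarter turn, fully shut against its stop. Do not lift or tip the cover, leave the plain handle open as it is, and do not disturb the glue bottle, the jar or the hand plane.

Things in the scene. Friction and masses are not known exactly. Their poses are not given: they have to be found in the camera images.
- box: Fixed grey-painted air box, 280 (its x) x 330 (its y) x 85 mm high; origin at the centre of its underside on the bench, z up; its axes are 'box x, y' below. -y half: open valve bay, inside x -122 to 122, y -147 to -7 mm. +y half: closed, flat top at 85 mm. Strips 8 mm wide, 12 mm high stand on all four outer top edges: guides along the x sides, stops at the y ends.
- cover: Loose plywood cover, 260 (x) x 152 (y) x 9 mm, 0.2 to 0.42 kg, flat on the box top between the guides (2 mm play each side). Origin: centre of its underside, axes as the box's. Starts over the bay, origin at box y -79 to -55 mm; slides along box +y to the end stop, origin then at box y +81 mm. Friction: a few N.
- batten (a point): Centre of the dark wooden batten fixed across the middle of the cover, to push the cover by: 120 mm (box x) x 18 mm (box y) x 22 mm high, from 94 to 116 mm above the bench. It stands straight above the cover's origin.
- disc_lever (a joint): Turn of the valve handle that ends in a round disc, rad: 0 = open, pointing along box -y; 1.571 = shut, pointing along box +x, at a stop. Turns counter-clockwise seen from above, starts at 0 to 0.25, needs about 2 N at the disc and stays where it is left.
- plain_lever (a joint): The same for the other valve, whose handle is a plain straight bar with no disc; it is to be left as it is.
- disc_pivot (a point): On the turning axis of the disc handle, at the handle's mid-thickness, 71 mm above the bench; axes as the box's. At box y -30 mm and box x -62 or +40 mm: the two valves change places from start to start. Pipe and valve body, along box y under the pivot, reach 50 mm above the bench.
- disc_tip (a point): Centre of the round disc near the end of the disc handle, 62 mm from its pivot, 71 mm above the bench. Disc 28 mm diameter, 66 to 78 mm above the bench; the handle is an aluminium bar 14 mm wide, 66 to 76 mm above the bench, reaching 74 mm from the pivot.
- plain_pivot (a point): As disc_pivot, for the plain handle, in the other of the two places.
- plain_tip (a point): Point on the plain handle's mid-line 62 mm from its pivot, 71 mm above the bench; bar 14 mm wide, 10 mm thick, reaching 74 mm from the pivot.
- glue: Bystander: white glue bottle, 56 mm diameter, 160 mm tall, standing on the bench beyond the +y end of the box; origin at the centre of its underside.
- jar: Bystander: glass jar with a steel lid, 60 mm diameter, 70 mm tall, standing on the bench beyond the -y end of the box; origin at the centre of its underside.
- plane: Bystander: metal hand plane, 50 x 160 mm, about 65 mm tall, on the bench beyond the +x side of the box; origin at the centre of its underside.

How it is judged:
By the outcome, as a careful person would: the job done as asked, in the order asked, and still so for the second after the job is handed in, with the robot touching nothing.
It also fails if it takes over 46 s, if anything falls off the work surface, if the arm or the gripper's body presses on something with over 40 N, if the wrist force passes 120 N, or if a joint passes its speed limit or range.

## Robot

A 7-joint arm with a two-finger parallel gripper is mounted at the origin on the work surface. World frame = base frame: x ahead of the robot, y to its left, z up, the work surface at z = 0. Lengths are in m, angles in rad, forces in N, time in s.
With the tool pointing down it reaches from about 0.4 to 0.85 m from the base axis. Payload 10.4 kg.
Tool frame: the origin (TCP) lies between the finger pads; the fingertips stand 14 mm ahead of it and the grasp point (between the pads) lies 5 mm behind it; z points along the fingers, y is the line along which they close (so a half turn about z gives the same grasp; the last joint's range is limited). The gripper opens to 87 mm and grips with 3 to 60 N. Pads are 19 mm wide; open, the fingers measure 117 mm over their backs; the gripper's body (75 mm by 190 mm) begins 51 mm behind the grasp point.
Start: joints at [-1.143, 0.332, -0.065, 1.46, 0.022, 1.35, -0.088], TCP at [0.272, 0.563, 0.237] pointing down, gripper open.
Joint ranges: [-2.6, 2.6], [-0.5, 2.12], [-1.47, 1.34], [0.16, 2.42], [-1.27, 4.41], [0.06, 2.06], [-2.6, 2.6]. Speed limits (rad/s): [2.22, 2.22, 2.79, 2.79, 3.14, 3.14, 3.14].

## Interface

Orientations are given as [roll, pitch, yaw] about the fixed x, y, z axes, in that order (R = Rz(yaw) Ry(pitch) Rx(roll)).
In Python, from cell import ctrl gives the robot as it stands.
- The arm moves only by the tool arm_command, never from a script. Its argument "deltas" is one flat list of numbers, 7 for each row, row after row: the shift along the tool's x, y, z in mm, then the turn, a rotation vector about the tool's x, y, z in degrees, then the finger opening in mm, from 0 to 87. A call has 1 to 12 rows; each row is the pose to reach, as a shift and turn from the pose commanded when the call began, along the tool's axes at that moment; what a row does not reach only later rows make up. A row lasts 1/12 s, in which the tool goes at most 41.7 mm and 7.16 degrees, less where a joint would pass 70% of its speed; a pose out of reach is approached as far as the arm can. A call with a gripper value outside its range is refused whole. The fingers move at their own pace and stop on an object; "grip_force" is the grip in N (left out, the last holds). Time passes only in rows, so rows that repeat a pose let the fingers close. It gives the time, the measured TCP pose, the force and the opening at its end, in the units of the state.
- ctrl.get_state(): the state, without advancing time (a new reading comes with each control period).
- ctrl.grab_frame(name): name is "side" or "top"; returns a dict with "image" (480x640x3 uint8, red, green, blue), "intrinsics" (3x3 intrinsics, pixels), "k1" (the pictures are not rectified: a ray, as slopes to the right and down, at radius r is drawn at 1 + k1 r^2 times it, then the intrinsics apply), "camera_from_world" (4x4, takes a point from world to camera coordinates). Camera axes: x right, y up, looking along -z (the intrinsics and any distortion apply to the point x, -y, -z); pixel columns grow to the right and rows downward; lengths in m; the calibration is good to about 2 mm. A picture is of the moment at which its call begins. There is no depth.
- ctrl.close_job(): hands the job in, once; it reports no verdict.
Trained networks look in the newest picture that a camera, given by its name, has taken for a name from the list of things; names that differ only in an ending like _2 or _b are one class to them, and where a whole thing is asked for, a point or a joint stands for the part that bears it (a point fixed in the world has none). Each returns a list of dicts, best first, with "score" (0 to 1); they miss things now and then, are a little off and sometimes report something else, mostly with a low value. They report only what shows in the picture. A call takes as long as a camera call.
- ctrl.look_for(label, camera): "extent" ([left, top, width, height] in pixels, round what is visible of it).
The state is a dict: "time": time; "q": joint angles; "joint_velocities": joint speeds; "effort": joint torques, N m; "tcp_pos": TCP position; "tcp_rot": TCP orientation; "wrist_force": force on the tool from outside, world axes, zero at the start; "ft_torque": the same for the moment, N m; "grip_width": finger opening in m.
Only numpy, scipy, OpenCV 4.12 (cv2) and the standard library are available. Lean on these libraries where they do the work, as an engineer would, in place of code of your own. Each camera call takes 0.05 s, during which the arm holds its last target. There are 200 camera calls.

## Working session

There is one attempt and no reset: what is moved stays moved. The work goes in short steps, Python scripts to look and compute and a tool call to move; the robot and the scene stay as the last step left them, time stands still between calls to the robot, and variables do not carry over. Pictures are saved under pics/ and viewed, on a budget of 10 in all, crops included, one or two more only if the job needs it, and the job is handed in when it is done.

Besides the shell and the picture viewer there is one more tool, called after ">>>" in YAML: its name, and indented under it one key for each argument. arm_command: Moves the arm, as the interface text tells. Its arguments: {"type":"object","properties":{"deltas":{"type":"array","items":{"type":"number"}},"grip_force":{"type":"number"}},"required":["deltas"]}

```bash
mkdir -p pics; ls; python3 - <<'E'
from cell import ctrl
import cv2
for c in("top","side"):
    f=ctrl.grab_frame(c); cv2.imwrite(f"pics/{c}0.png",f["image"][:,:,::-1])
    print(c,f["intrinsics"].tolist(),f["k1"],f["camera_from_world"].round(4).tolist())
    for n in("box","cover","batten","disc_lever","disc_tip","plain_lever","glue","jar","plane"):
        print(n,[( [round(v) for v in d["extent"]],round(d["score"],2)) for d in ctrl.look_for(n,c)[:2]])
s=ctrl.get_state();print(s)
E
```

```text
pics
top [[556.5077332042434, 0.0, 324.0893047626497], [0.0, 556.5077332042434, 237.00110974926986], [0.0, 0.0, 1.0]] -0.06644290731721603 [[-0.0078, -1.0, -0.0032, 0.0038], [0.9828, -0.0083, 0.1845, -0.595], [-0.1845, -0.0017, 0.9828, -1.2104], [0.0, 0.0, 0.0, 1.0]]
box [([228, 190, 158, 140], 0.57)]
cover []
batten [([300, 195, 79, 124], 0.88)]
disc_lever []
disc_tip []
plain_lever []
glue [([184, 277, 31, 22], 0.79), ([404, 274, 32, 28], 0.59)]
jar [([403, 272, 33, 31], 0.67)]
plane [([285, 172, 68, 29], 0.72)]
side [[527.1481136437491, 0.0, 314.4626443553919], [0.0, 527.1481136437491, 237.97686086147428], [0.0, 0.0, 1.0]] 0.01821065840924051 [[0.9599, -0.28, 0.0104, -0.5629], [0.1622, 0.5854, 0.7944, -0.1795], [-0.2285, -0.7609, 0.6073, -0.7882], [0.0, 0.0, 0.0, 1.0]]
box [([187, 172, 218, 195], 0.59)]
cover [([204, 215, 192, 105], 0.74), ([186, 173, 221, 197], 0.36)]
batten [([209, 219, 182, 94], 0.97)]
disc_lever [([264, 359, 44, 65], 0.65)]
disc_tip []
plain_lever []
glue [([211, 138, 30, 53], 0.58)]
jar [([262, 360, 43, 67], 0.88)]
plane [([372, 228, 52, 71], 0.93)]
{'time': 1.0, 'q': array([-1.1425944 ,  0.33221012, -0.06467737,  1.46010192,  0.02161156,
        1.34990561, -0.08850908]), 'joint_velocities': array([-1.02780655e-03, -5.31320285e-04,  1.71905376e-03,  8.44820080e-05,
        1.26117314e-03, -4.40145475e-04,  1.68217080e-03]), 'effort': array([-3.22568703e-04, -6.23059559e+01,  2.49737600e-02, -3.90126228e+01,
       -6.07411098e-02,  3.16743739e-02,  1.58031054e-05]), 'tcp_pos': array([0.27231216, 0.56257796, 0.23656823]), 'tcp_rot': array([3.14152272e+00, 2.41430390e-07, 2.69076606e+00]), 'wrist_force': array([-0.44854404, -0.36937054, -0.18582543]), 'ft_torque': array([ 0.02206339, -0.05217726,  0.00236035]), 'grip_width': 0.08708008266733468}
```

View pics/top0.png

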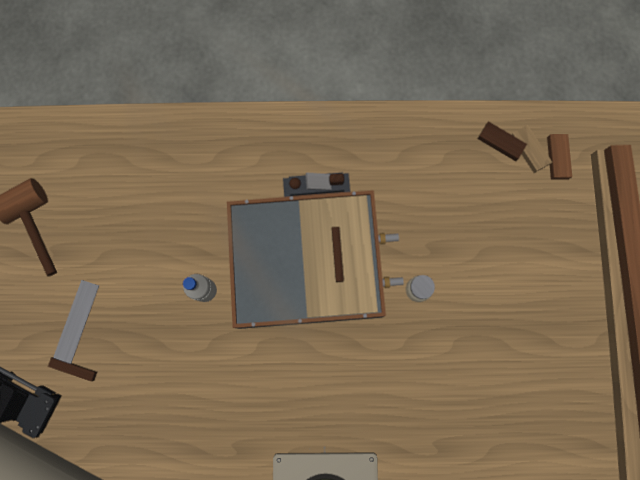

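View pics/side0.png

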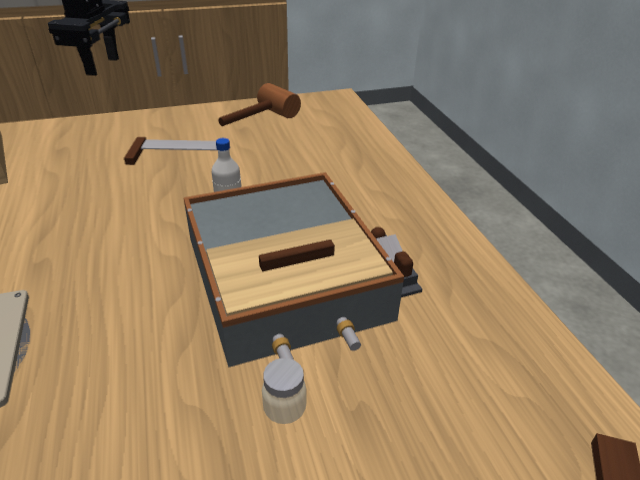

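The top view shows the box with corners at about (228,202), (373,192), (384,316) and (234,327). The closed half is on the left, towards world +y, and the batten is at about (337,254). In the side view the jar hides part of one pipe, at about (284,390), and the levers are under the cover.

```bash
cat >h.py <<'E'
import numpy as np,cv2
from scipy.optimize import least_squares
from cell import ctrl
def proj(f,P):
    T=np.array(f["camera_from_world"]);K=np.array(f["intrinsics"])
    p=np.atleast_2d(P)@T[:3,:3].T+T[:3,3]
    s=np.c_[p[:,0],-p[:,1]]/-p[:,2:3]; s=s*(1+f["k1"]*(s**2).sum(1,keepdims=True))
    return s*[K[0,0],K[1,1]]+K[:2,2]
def ray(f,uv,z):
    g=least_squares(lambda w:(proj(f,[w[0],w[1],z])[0]-uv),[.55,0.]).x
    return g
def w(pose,P):
    P=np.atleast_2d(P).astype(float);c,s=np.cos(pose[2]),np.sin(pose[2])
    return np.c_[pose[0]+c*P[:,0]-s*P[:,1],pose[1]+s*P[:,0]+c*P[:,1],P[:,2]]
def quad(img):
    h=cv2.cvtColor(img,cv2.COLOR_RGB2HSV)
    return h
E
python3 - <<'E'
from h import *
C=np.array([[.14,.165,.097],[.14,-.165,.097],[-.14,-.165,.097],[-.14,.165,.097]])
F={c:ctrl.grab_frame(c) for c in("top","side")}
px={"top":[(228,202),(373,192),(384,316),(234,327)],"side":[(327,178),(402,273),(222,320),(185,199)]}
def fit(px,cs):
    return least_squares(lambda p:np.concatenate([(proj(F[c],w(p,C))-px[c]).ravel() for c in cs]),[.55,0,0],loss='soft_l1')
for cs in(["top"],["side"],["top","side"]):
    r=fit(px,cs);print(cs,r.x.round(4));
p=r.x
for c in F:
    print(c,(proj(F[c],w(p,C))-px[c]).round(1).tolist())
print("batten",ray(F["top"],(337.5,254.5),.116),ray(F["side"],(297,251),.116))
for n,c,uv,z in(("jar","top",(421,287),.07),("jar","side",(284,374),.07),("glue","top",(189,284),.16),("plane","top",(317,184),.04)):print(n,ray(F[c],uv,z).round(3))
# overlay crop
im=F["top"]["image"][:,:,::-1].copy()
o=cv2.resize(im[160:345,170:450],None,fx=2.8,fy=2.8,interpolation=cv2.INTER_CUBIC)
L=lambda P,col:cv2.polylines(o,[np.int32(((proj(F["top"],w(p,P))-[170,160]+.5)*2.8))],True,col,1)
L(C,(0,255,0))
s=im;o2=cv2.resize(F["side"]["image"][165:380,170:430,::-1],None,fx=2.2,fy=2.2,interpolation=cv2.INTER_CUBIC)
cv2.polylines(o2,[np.int32((proj(F["side"],w(p,C))-[170,165]+.5)*2.2)],True,(0,255,0),1)
H=max(o.shape[0],o2.shape[0]);
o=cv2.resize(o,(560,int(o.shape[0]*560/o.shape[1])))
cv2.imwrite("pics/a.png",o);
E
```

```text
['top'] [0.5412 0.0417 0.0655]
['side'] [0.544  0.0416 0.0629]
['top', 'side'] [0.5428 0.0416 0.0648]
top [[-1.2, -1.5], [1.2, -2.0], [1.8, -0.1], [-1.8, 0.1]]
side [[-1.1, -6.8], [1.6, 2.4], [-0.7, 0.2], [-1.5, -2.8]]
batten [ 0.54503858 -0.02964384] [ 0.54642157 -0.03646845]
jar [ 0.478 -0.215]
jar [ 0.479 -0.223]
glue [0.479 0.278]
plane [0.725 0.015]
```

View pics/a.png

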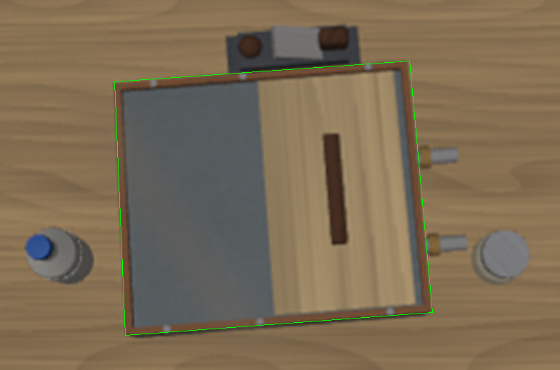

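```bash
cat >>h.py <<'E'
from scipy.spatial.transform import Rotation as Ro
BOX=np.array([.542,.0416,.065])
def go(bx,by,tipz,yaw_off=0,box=BOX):
    "tool-frame delta to put fingertip at box (bx,by), z tipz, y_tool along box x"
    s=ctrl.get_state();R=Ro.from_euler('xyz',s['tcp_rot'])
    t=w(box,[bx,by,tipz+.014])[0]
    Rt=Ro.from_euler('xyz',[np.pi,0,np.pi/2+box[2]+yaw_off])
    print((R.inv().apply(t-s['tcp_pos'])*1000).round(1),np.degrees((R.inv()*Rt).as_rotvec()).round(2))
def wh(box=BOX):
    s=ctrl.get_state();d=s['tcp_pos']-[box[0],box[1],.014];c,q=np.cos(box[2]),np.sin(box[2])
    print("t",round(s['time'],2),"tip in box mm",np.round([1e3*(c*d[0]+q*d[1]),1e3*(-q*d[0]+c*d[1]),1e3*d[2]],1),"F",s['wrist_force'].round(1),"grip",round(s['grip_width'],4))
E
python3 -c "
from h import *
wh();go(0.003,-.118,.2);go(0.003,-.118,.102)"
```

```text
t 1.1 tip in box mm [-235.3  537.4  222.6] F [1.5 0.4 0.1] grip 0.0872
[-530.5 -452.6   22.5] [ 0.   -0.   60.45]
[-530.5 -452.6  120.5] [ 0.   -0.   60.45]
```

>>> arm_command:
  deltas: [-530, -453, 22, 0, 0, 60.5, 60, -530, -453, 22, 0, 0, 60.5, 60, -530, -453, 22, 0, 0, 60.5, 60, -530, -453, 22, 0, 0, 60.5, 60, -530, -453, 22, 0, 0, 60.5, 60, -530, -453, 22, 0, 0, 60.5, 60, -530, -453, 22, 0, 0, 60.5, 60, -530, -453, 22, 0, 0, 60.5, 60, -530, -453, 22, 0, 0, 60.5, 60, -530, -453, 22, 0, 0, 60.5, 60, -530, -453, 22, 0, 0, 60.5, 60, -530, -453, 22, 0, 0, 60.5, 60]

```text
time: 2.1
tcp_pos: [0.4732, 0.1028, 0.2211]
tcp_rot: [3.141, -0.001, 1.635]
wrist_force: [1.1, 0.7, 0.5]
grip_width: 0.0603
```

```bash
python3 -c "
from h import *
wh();go(0.003,-.118,.2);go(0.003,-.118,.102)"
```

```text
t 2.1 tip in box mm [-64.7  65.6 207.1] F [1.1 0.7 0.5] grip 0.0603
[-183.5   67.8    7. ] [ 0.05 -0.04 -0.05]
[-183.6   67.7  105. ] [ 0.05 -0.04 -0.05]
```

>>> arm_command:
  deltas: [-40, 15, 1, 0, 0, 0, 60, -80, 30, 2, 0, 0, 0, 60, -120, 45, 4, 0, 0, 0, 60, -160, 60, 6, 0, 0, 0, 60, -180, 67, 7, 0, 0, 0, 60, -180, 67, 7, 0, 0, 0, 60, -180, 67, 7, 0, 0, 0, 60]

```text
time: 2.68
tcp_pos: [0.5512, -0.0722, 0.2136]
tcp_rot: [-3.141, 0.001, 1.632]
wrist_force: [-0.6, 0.6, -0.5]
grip_width: 0.0597
```

```bash
python3 -c "
from h import *
wh();go(0.003,-.118,.102)
f=ctrl.grab_frame('side');cv2.imwrite('pics/b.png',f['image'][:,:,::-1])"
```

```text
t 2.68 tip in box mm [   1.8 -114.2  199.6] F [-0.6  0.6 -0.5] grip 0.0597
[-3.8  1.2 97.6] [-0.02  0.03 -0.24]
```

View pics/b.png

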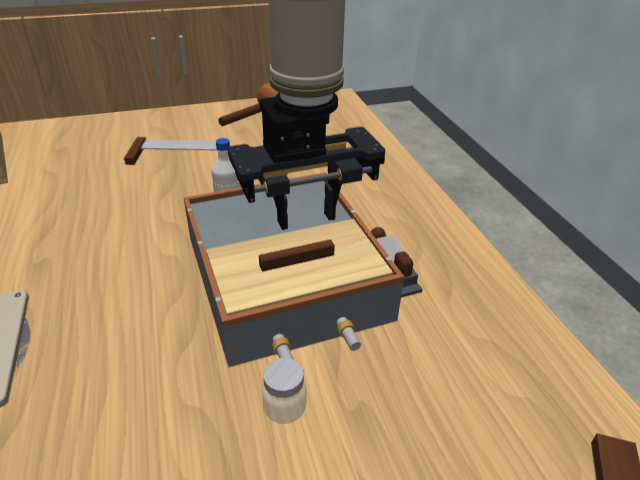

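The gripper is above the cover with its fingertips at about (283,225) and (332,215). That puts them on the -y side of the batten, 100 mm up. I'll lower them next.

>>> arm_command:
  deltas: [-4, 1, 30, 0, 0, 0, 60, -4, 1, 60, 0, 0, 0, 60, -4, 1, 85, 0, 0, 0, 60, -4, 1, 92, 0, 0, 0, 60, -4, 1, 97, 0, 0, 0, 60, -4, 1, 97, 0, 0, 0, 60, -4, 1, 97, 0, 0, 0, 60]

```text
time: 3.32
tcp_pos: [0.5532, -0.074, 0.1181]
tcp_rot: [3.14, -0.0, 1.636]
wrist_force: [0.4, -0.1, 1.1]
grip_width: 0.0602
```

```bash
python3 -c "
from h import *
wh()
f=ctrl.grab_frame('side');cv2.imwrite('pics/c.png',cv2.resize(f['image'][160:360,170:430,::-1],None,fx=2.5,fy=2.5))"
```

```text
t 3.32 tip in box mm [   3.7 -116.1  104.1] F [ 0.4 -0.1  1.1] grip 0.0602
```

View pics/c.png

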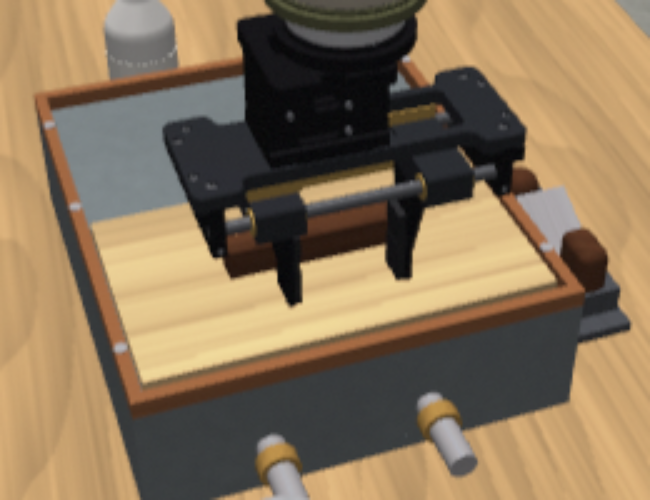

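The fingers stand on the -y side of the batten, straddling its middle with their tips just above the plywood. I'll push along +y.

>>> arm_command:
  deltas: [8, 0, 1, 0, 0, 0, 60, 14, 0, 2, 0, 0, 0, 60, 20, 0, 2, 0, 0, 0, 60, 30, 0, 2, 0, 0, 0, 60, 42, 0, 2, 0, 0, 0, 60, 54, 0, 2, 0, 0, 0, 60, 66, 0, 2, 0, 0, 0, 60, 78, 0, 2, 0, 0, 0, 60, 90, 0, 2, 0, 0, 0, 60, 102, 0, 2, 0, 0, 0, 60, 112, 0, 2, 0, 0, 0, 60, 120, 0, 2, 0, 0, 0, 60]

```text
time: 4.37
tcp_pos: [0.5446, 0.0469, 0.1147]
tcp_rot: [-3.142, -0.0, 1.636]
wrist_force: [1.0, -2.5, 3.0]
grip_width: 0.0599
```

```bash
python3 -c "
from h import *
wh()"
```

```text
t 4.37 tip in box mm [  2.9   5.1 100.7] F [ 1.  -2.5  3. ] grip 0.0599
```

>>> arm_command:
  deltas: [10, 0, -1, 0, 0, 0, 60, 20, 0, -1, 0, 0, 0, 60, 30, 0, -1, 0, 0, 0, 60, 38, 0, -1, 0, 0, 0, 60, 44, 0, -1, 0, 0, 0, 60, 48, 0, -1, 0, 0, 0, 60, 51, 0, -1, 0, 0, 0, 60, 53, 0, -1, 0, 0, 0, 60]

```text
time: 5.03
tcp_pos: [0.5412, 0.0984, 0.1157]
tcp_rot: [-3.141, 0.0, 1.635]
wrist_force: [-0.7, -2.3, -1.0]
grip_width: 0.0599
```

```bash
python3 -c "
from h import *
wh()"
```

```text
t 5.03 tip in box mm [  2.9  56.7 101.7] F [-0.7 -2.3 -1. ] grip 0.0599
```

>>> arm_command:
  deltas: [2, 0, 0, 0, 0, 0, 60, 4, 0, 0, 0, 0, 0, 60, 6, 0, 0, 0, 0, 0, 60, 6, 0, 0, 0, 0, 0, 60]

```text
time: 5.37
tcp_pos: [0.5412, 0.1022, 0.1158]
tcp_rot: [3.141, 0.002, 1.634]
wrist_force: [1.4, -7.7, -0.8]
grip_width: 0.0602
```

```bash
python3 -c "
from h import *
wh()"
```

```text
t 5.37 tip in box mm [  3.2  60.5 101.8] F [ 1.4 -7.7 -0.8] grip 0.0602
```

>>> arm_command:
  deltas: [1, 0, 0, 0, 0, 0, 60, 3, 0, 0, 0, 0, 0, 60, 3, 0, 0, 0, 0, 0, 60]

```text
time: 5.62
tcp_pos: [0.5412, 0.1024, 0.1158]
tcp_rot: [-3.141, 0.005, 1.632]
wrist_force: [1.0, -17.5, 1.6]
grip_width: 0.0598
```

```bash
python3 -c "
from h import *
wh()"
```

```text
t 5.62 tip in box mm [  3.2  60.7 101.8] F [  1.  -17.5   1.6] grip 0.0598
```

>>> arm_command:
  deltas: [-10, 0, 0, 0, 0, 0, 60, -25, 0, 0, 0, 0, 0, 60, -40, 0, 0, 0, 0, 0, 60, -45, 0, -25, 0, 0, 0, 40, -45, 0, -60, 0, 0, 0, 0, -45, 0, -95, 0, 0, 0, 0, -45, 0, -110, 0, 0, 0, 0, -45, 0, -110, 0, 0, 0, 0]

```text
time: 6.28
tcp_pos: [0.5456, 0.0627, 0.2302]
tcp_rot: [3.135, -0.003, 1.635]
wrist_force: [0.5, -0.1, -0.1]
grip_width: 0.0345
```

```bash
python3 - <<'E'
from h import *
wh()
for c in("side","top"):
    f=ctrl.grab_frame(c)
    for n in("disc_lever","plain_lever","disc_tip","plain_tip","disc_pivot","plain_pivot","batten","cover"):
        print(c,n,[( [round(v) for v in d["extent"]],round(d["score"],2)) for d in ctrl.look_for(n,c)[:2]])
    if c=="side":
        im=cv2.resize(f["image"][160:360,170:430,::-1],None,fx=3,fy=3,interpolation=cv2.INTER_CUBIC)
        for P in((-.062,-.03,.071),(.04,-.03,.071),(-.062,-.092,.071),(.04,-.092,.071)):
            p=proj(f,w(BOX,P))[0];print(P,p.round(1));cv2.circle(im,tuple(np.int32((p-[170,160]+.5)*3)),3,(0,255,0),1)
        cv2.imwrite("pics/d.png",im)
E
```

```text
t 6.28 tip in box mm [  5.   20.8 216.2] F [ 0.5 -0.1 -0.1] grip 0.0345
side disc_lever [([305, 242, 33, 41], 0.66), ([186, 172, 220, 196], 0.56)]
side plain_lever [([246, 257, 27, 37], 0.77)]
side disc_tip [([306, 245, 33, 34], 0.76)]
side plain_tip [([248, 254, 28, 41], 0.64)]
side disc_pivot [([298, 243, 63, 110], 0.61), ([307, 244, 32, 39], 0.29)]
side plain_pivot [([244, 254, 49, 106], 0.7), ([248, 255, 26, 38], 0.39)]
side batten [([191, 177, 162, 73], 0.96)]
side cover [([192, 175, 163, 79], 0.66)]
(-0.062, -0.03, 0.071) [252.3 262.8]
(0.04, -0.03, 0.071) [311.1 249.9]
(-0.062, -0.092, 0.071) [262.4 287.2]
(0.04, -0.092, 0.071) [324.1 272.8]
top disc_lever [([322, 278, 80, 14], 0.67), ([313, 231, 38, 15], 0.65)]
top plain_lever [([324, 275, 31, 16], 0.46)]
top disc_tip [([316, 230, 35, 12], 0.51), ([323, 273, 29, 18], 0.35)]
top plain_tip [([321, 276, 32, 13], 0.56)]
top disc_pivot [([316, 226, 87, 26], 0.58)]
top plain_pivot [([320, 277, 84, 15], 0.8), ([311, 171, 41, 28], 0.54)]
top batten [([233, 202, 19, 122], 0.61)]
top cover [([230, 207, 19, 113], 0.66)]
```

View pics/d.png

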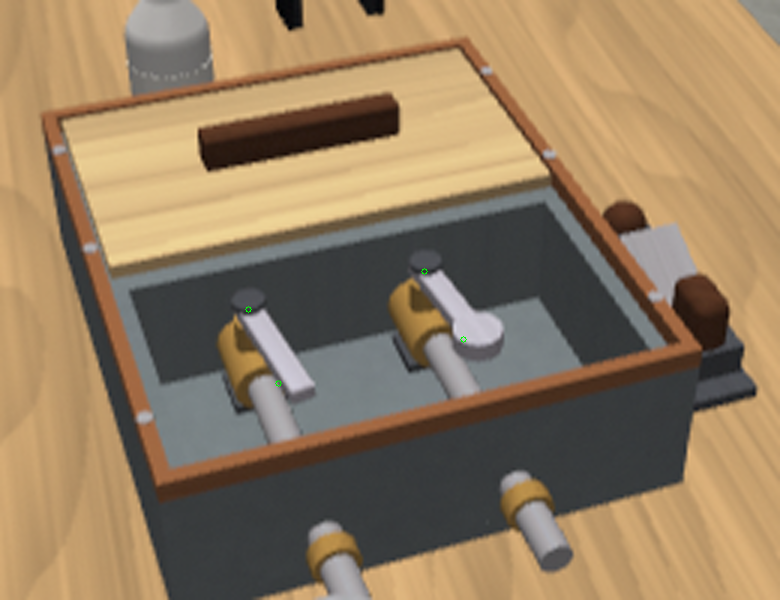

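The cover is at its end stop with no tilt. The disc handle is the right-hand one, at pivot box x = +40, with its disc at about (329,270) in the full frame. The plain handle is at x = -62. I'll go above the gap between the two handles.

```bash
python3 - <<'E'
from h import *
wh();go(.008,-.097,.13);go(.008,-.097,.062)
f=ctrl.grab_frame("side")
for n,uv,z in(("disc top",(329.3,269.5),.078),("plain end",(270,291),.0735)):
    g=ray(f,uv,z)-BOX[:2];c,s=np.cos(BOX[2]),np.sin(BOX[2]);print(n,(1e3*np.array([c*g[0]+s*g[1],-s*g[0]+c*g[1]])).round(1))
E
```

```text
t 7.18 tip in box mm [  3.   20.5 211.8] F [-0.2  0.4 -0.1] grip 0.0006
[-117.5    5.1   81.8] [ 0.   -0.01 -0.05]
[-117.5    5.1  149.8] [ 0.   -0.01 -0.05]
disc top [ 47.6 -94.7]
plain end [ -54.  -106.7]
```

>>> arm_command:
  deltas: [-38, 2, 0, 0, 0, 0, 0, -75, 4, 20, 0, 0, 0, 0, -105, 5, 45, 0, 0, 0, 0, -117, 5, 70, 0, 0, 0, 0, -117, 5, 90, 0, 0, 0, 0, -117, 5, 90, 0, 0, 0, 0]

```text
time: 7.73
tcp_pos: [0.5538, -0.0551, 0.1321]
tcp_rot: [-3.136, 0.0, 1.633]
wrist_force: [0.7, -0.4, -0.8]
grip_width: 0.0004
```

```bash
python3 - <<'E'
from h import *
wh();go(.008,-.097,.062)
f=ctrl.grab_frame("side")
cv2.imwrite("pics/e.png",cv2.resize(f["image"][140:360,170:430,::-1],None,fx=2.7,fy=2.7,interpolation=cv2.INTER_CUBIC))
E
```

```text
t 7.73 tip in box mm [  5.5 -97.3 118.1] F [ 0.7 -0.4 -0.8] grip 0.0004
[ 0.3  2.8 56.1] [-0.34  0.02 -0.16]
```

View pics/e.png

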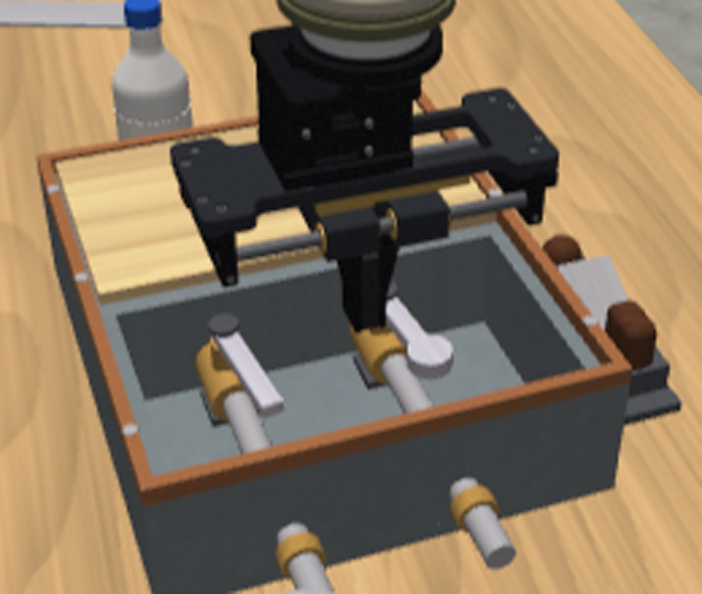

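The closed fingers are above the gap between the handles, with their tips at about (365,320) in the crop. The gripper body clears the box, so I'll go down.

>>> arm_command:
  deltas: [0, 1, 20, 0, 0, 0, 0, 0, 2, 40, 0, 0, 0, 0, 0, 2, 52, 0, 0, 0, 0, 0, 2, 57, 0, 0, 0, 0, 0, 2, 57, 0, 0, 0, 0, 0, 2, 57, 0, 0, 0, 0]

```text
time: 8.28
tcp_pos: [0.5587, -0.0538, 0.0798]
tcp_rot: [3.141, -0.0, 1.635]
wrist_force: [0.6, -0.1, 0.0]
grip_width: 0.0005
```

```bash
python3 - <<'E'
from h import *
wh();go(.088,-.050,.062)
E
```

```text
t 8.28 tip in box mm [ 10.5 -96.3  65.8] F [ 0.6 -0.1  0. ] grip 0.0005
[46.4 77.5  3.9] [ 0.06 -0.   -0.03]
```

>>> arm_command:
  deltas: [-1, 6, 2, 0, 0, 0, 0, -2, 12, 3, 0, 0, 0, 0, -4, 20, 3, 0, 0, 0, 0, -5, 27, 3, 0, 0, 0, 0, -4, 33, 3, 0, 0, 0, 0, -3, 39, 3, 0, 0, 0, 0, 2, 48, 3, 0, 0, 0, 0, 6, 54, 3, 0, 0, 0, 0, 11, 59, 3, 0, 0, 0, 0, 16, 63, 3, 0, 0, 0, 0, 22, 67, 3, 0, 0, 0, 0, 27, 70, 3, 0, 0, 0, 0]

```text
time: 9.28
tcp_pos: [0.6267, -0.0218, 0.0758]
tcp_rot: [3.141, -0.0, 1.635]
wrist_force: [0.6, -1.9, 0.3]
grip_width: 0.0006
```

```bash
python3 - <<'E'
from h import *
wh();go(.088,-.050,.062)
f=ctrl.grab_frame("side")
cv2.imwrite("pics/f.png",cv2.resize(f["image"][140:360,170:430,::-1],None,fx=2.7,fy=2.7,interpolation=cv2.INTER_CUBIC))
E
```

```text
t 9.28 tip in box mm [ 80.4 -68.8  61.8] F [ 0.6 -1.9  0.3] grip 0.0006
[18.8  7.6 -0.2] [ 0.02 -0.   -0.03]
```

View pics/f.png

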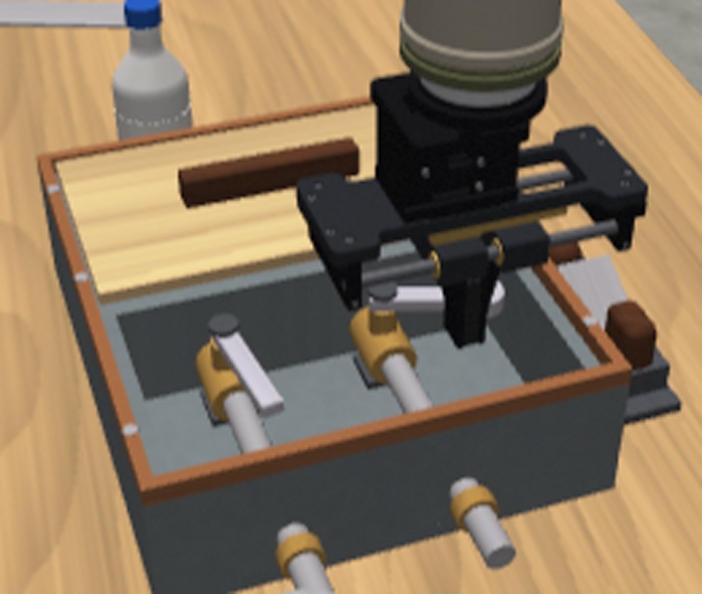

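The handle is most of the way round, with the finger pushing on its -y side near the disc at about (485,300) in the crop. I'll carry on to the stop.

>>> arm_command:
  deltas: [5, 3, 0, 0, 0, 0, 0, 9, 5, 0, 0, 0, 0, 0, 13, 6, 0, 0, 0, 0, 0, 16, 6, 0, 0, 0, 0, 0, 18, 6, 0, 0, 0, 0, 0, 18, 6, 0, 0, 0, 0, 0]

```text
time: 9.83
tcp_pos: [0.6313, -0.0044, 0.0759]
tcp_rot: [3.141, 0.001, 1.635]
wrist_force: [0.1, -2.2, -0.3]
grip_width: 0.0005
```

```bash
python3 - <<'E'
from h import *
wh()
E
```

```text
t 9.83 tip in box mm [ 86.1 -51.7  61.9] F [ 0.1 -2.2 -0.3] grip 0.0005
```

Only 2 N so far, so it isn't at the stop. I'll keep going in small steps.

>>> arm_command:
  deltas: [2, 0, 0, 0, 0, 0, 0, 4, 0, 0, 0, 0, 0, 0, 5, 0, 0, 0, 0, 0, 0, 5, 0, 0, 0, 0, 0, 0]

```text
time: 10.17
tcp_pos: [0.6308, -0.003, 0.076]
tcp_rot: [3.141, 0.004, 1.632]
wrist_force: [0.6, -12.0, -0.1]
grip_width: 0.0004
```

```bash
python3 - <<'E'
from h import *
wh()
E
```

```text
t 10.17 tip in box mm [ 85.7 -50.3  62. ] F [  0.6 -12.   -0.1] grip 0.0004
```

It's at the stop: 12 N with no further travel. I'll back off, raise the arm and check.

>>> arm_command:
  deltas: [-8, 0, 0, 0, 0, 0, 0, -20, 0, 0, 0, 0, 0, 0, -28, -5, 0, 0, 0, 0, 0, -28, -5, -20, 0, 0, 0, 0, -28, -5, -55, 0, 0, 0, 0, -28, -5, -90, 0, 0, 0, 0, -10, -20, -125, 0, 0, 0, 0, 25, -30, -150, 0, 0, 0, 0, 60, -40, -160, 0, 0, 0, 0, 95, -50, -160, 0, 0, 0, 0, 110, -50, -160, 0, 0, 0, 0, 110, -50, -160, 0, 0, 0, 0]

```text
time: 11.17
tcp_pos: [0.5726, 0.1126, 0.236]
tcp_rot: [3.141, -0.003, 1.642]
wrist_force: [0.2, 0.2, -0.8]
grip_width: 0.0002
```

```bash
python3 - <<'E'
from h import *
wh()
f=ctrl.grab_frame("side")
P=[proj(f,w(BOX,p))[0].round(1) for p in((.102,-.03,.078),(-.062+.062*.13,-.0915,.076),(0,.081,.116))];print(P)
im=cv2.resize(f["image"][130:430,150:450,::-1],None,fx=2,fy=2,interpolation=cv2.INTER_CUBIC)
cv2.circle(im,tuple(np.int32((P[0]-[150,130]+.5)*2)),2,(0,255,0),-1);cv2.circle(im,tuple(np.int32((P[2]-[150,130]+.5)*2)),2,(0,255,0),-1)
cv2.imwrite("pics/g.png",im)
E
```

```text
t 11.17 tip in box mm [ 35.2  68.8 222. ] F [ 0.2  0.2 -0.8] grip 0.0002
[array([345.2, 239.2]), array([267.2, 283.4]), array([268.8, 197.7])]
```

View pics/g.png

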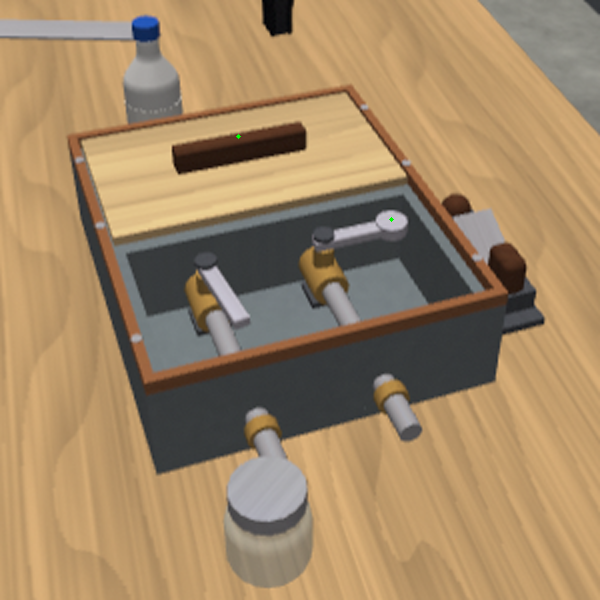

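The disc lies on its predicted shut position, at about (391,219) in the crop. The cover is flat at the end strip, the batten is on its mark, and the plain handle, bottle, jar and plane look unmoved.

```bash
python3 -c "
from h import *
print(ctrl.close_job())"
```

```text
the job is handed in; nothing more can be done
None
```

The air is shut off and the job is handed in, at about 11 s on the robot's clock.

- **Cover:** I pushed it by its batten along box +y to the end stop. The force rose to 17.5 N with only 0.2 mm of further travel, so it is against the stop. In the last picture it lies flat there.
- **Disc handle:** with the fingers closed, I pushed it round to its stop. I ended at 12 N, and the fingers moved only 1.4 mm of the last 5 mm commanded. In the last picture the disc sits on its predicted shut position.
- **Everything else:** the plain handle, glue bottle, jar and hand plane look undisturbed in that picture; I judged this by eye. The arm was clear and touching nothing.

No check failed. In the first pictures the trained networks gave a few wrong labels, such as the jar reported as the disc handle, so I checked them against the pictures. The two cameras differed by about 7 mm on where the batten started; the force readings, not that estimate, decided when each push had reached its stop.

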